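Hold a capped sample cassette in the slot of the reader

ROBOT

A 7-joint arm with a two-finger parallel gripper is mounted at the origin on a cart in front of the work surface, level with it; the furniture and walls round the work are solid. World frame = base frame: x ahead of the robot, y to its left, z up, the work surface at z = 0. Lengths are in mm, angles in rad, forces in N, time in s.
With the tool pointing down it reaches from about 350 to 775 mm from the base axis. Payload 3.1 kg.
Tool frame: the origin (TCP) lies at the very end of the fingers, on their centre line; the grasp point (between the pads) lies 19 mm behind it; z points along the fingers, y is the line along which they close (so a half turn about z gives the same grasp; the last joint's range is limited). The gripper opens to 85 mm and grips with 20 to 120 N. Pads are 22 mm wide; open, the fingers measure 114 mm over their backs; the gripper's body (76 mm by 85 mm) begins 54 mm behind the grasp point. The pads swing forward as they close: fully open they stand 13 mm farther back than shut.
Start: joints at [1.215, 0.311, 0.014, 1.512, -0.004, 1.319, -0.027], TCP at [169.804, -523.148, 231.304] pointing down, gripper open.
Joint ranges: [-2.7, 2.7], [-0.3, 1.91], [-1.27, 1.3], [0.12, 2.57], [-1.44, 4.58], [0.2, 2.03], [-3.05, 3.05]. Speed limits (rad/s): [2.79, 2.79, 3.14, 3.14, 3.14, 3.14, 3.14].

INTERFACE

Orientations are given as a unit quaternion [x, y, z, w].
In Python, from cell import arm gives the robot as it stands.
- The arm moves only by the tool send_rows, never from a script. Its argument "commands" is a list of rows, each a list of 7 numbers: the turn, a rotation vector about the tool's x, y, z in degrees, then the shift along the tool's x, y, z in cm, then the opening, from 0 (shut) to 1 (fully open). In form: [[ax, ay, az, dx, dy, dz, hand], ...]. A call has 1 to 5 rows; each row is the pose to reach, as a shift and turn from the pose commanded when the call began, along the tool's axes at that moment; what a row does not reach only later rows make up. A row lasts 1/10 s, in which the tool goes at most 50 mm and 8.59 degrees, less where a joint would pass 70% of its speed; a pose out of reach is approached as far as the arm can. A call with a gripper value outside its range is refused whole. The fingers move at their own pace and stop on an object; "force" is the grip in N (left out, the last holds). Time passes only in rows, so rows that repeat a pose let the fingers close. It gives the time, the measured TCP pose, the force, the opening and the grip force at its end, in the units of the state.
- arm.state(): the state, without advancing time (a new reading comes with each control period).
- arm.camera(name): name is "side" or "top"; returns a dict with "pixels" (400x640x3 uint8, red, green, blue), "range_z" (400x640 float32, mm along the optical axis (not along the pixel's ray), 0 where there is no reading), "intrinsics" (3x3 intrinsics, pixels), "world_from_camera" (4x4, takes a point from camera to world coordinates). Camera axes: x right, y down, z forward; pixel columns grow to the right and rows downward; lengths in mm; the calibration is good to about 2 mm. A picture is of the moment at which its call begins.
- arm.close_job(): hands the job in; it is judged then, once.
Trained networks look in the newest picture that a camera, given by its name, has taken for a name from the list of things; names that differ only in an ending like _2 or _b are one class to them, and where a whole thing is asked for, a point or a joint stands for the part that bears it (a point fixed in the world has none). Each returns a list of dicts, best first, with "confidence" (0 to 1); they miss things now and then, are a little off and sometimes report something else, mostly with a low value. They report only what shows in the picture. A call takes as long as a camera call. They do not tell look-alikes from the thing itself.
- arm.recognise(camera, label): "at" ([row, column] in pixels, amid what is visible of it).
- arm.landmark_of(camera, label): "at" ([row, column] in pixels: a listed point, or the origin of a listed thing).
The state is a dict: "clock": time; "joints": joint angles; "dq": joint speeds; "joint_efforts": joint torques, N m; "position": TCP position; "orientation": TCP orientation; "force": force on the tool from outside, world axes, zero at the start; "wrist_torque": the same for the moment, N m; "finger_gap": finger opening in mm; "grip_force": force on a finger pad.
Only numpy, scipy, OpenCV 4.12 (cv2) and the standard library are available. Lean on these libraries where they do the work, as an engineer would, in place of code of your own. Each camera call takes 0.05 s, during which the arm holds its last target. There are 200 camera calls.

TASK

The orange cap of the sample cassette is standing partly open: push it fully home while the cassette is still in its wooden stand. Then take the cassette out of the stand, pass it upright, glass window down, through the narrow slot in the top of the reader and keep holding it there, with the mouth of the slot within the cassette's blue band; finish while still holding it, without letting go. Leave the dropper bottle, the porcelain jar and the tweezers where they are.

Things in the scene. Friction and masses are not known exactly. Their poses are not given: they have to be found in the camera images.
- cassette: Loose white flat bar, 50 to 100 g, 30 (its x) by 12 (y) by 100 mm high (z), same after a half turn. Origin: centre of its underside. Green glass window on the lowest 28 mm, blue band 34 to 54 mm up, plain white from 54 to 100 mm (grip here, across the 12 mm), orange cap on top. It starts upright in the stand's pocket, underside 9 mm above the table, axes along the stand's
- cap (a joint): How far the orange cap stands open (m): 0 = fully home on the cassette, 0.012 = end of its travel; it starts 0.006 to 0.010 open. It slides along the cassette's z, stays where it is left, and takes about 6 N to push or pull
- cap_top (a point): Centre of the orange cap's top face. The cap is 38 (cassette's x) by 10 (its y) by 12 mm high, so this point is 112 mm above the cassette's underside when the cap is home. Its ends stand 4 mm past the cassette's narrow sides; it is 1 mm inside each broad face
- stand: The wooden stand, fixed to the table: a block 96 (x) by 70 (y) by 34 mm high, with one pocket in the middle, 32 mm (x) by 14 mm (y), 25 mm deep, its floor 9 mm above the table. Origin: centre of its underside, on the table; z up
- reader: The reader, fixed to the table: a hollow box 110 (x) by 130 (y) by 100 mm high, white walls, grey top plate 12 mm thick, small screen and two keys on its -x face; its inner floor is 92 mm below the top. Origin: centre of its underside, on the table; z up
- reader_slot (a point): Centre of the slot's mouth, framed in black, level with the reader's top face, 100 mm above the table. Axes as the reader's. Slot 32 mm long (x), 14 mm wide (y), straight down through the 12 mm plate: 2 mm wider in all than the cassette each way, edges square, no lead-in. Empty box below
- cassette_foot (a point): Centre of the underside of the cassette, the end that goes down through the slot; axes as the cassette's
- dropper: Bystander, loose: amber dropper bottle with brown bulb, 37 mm across, 102 mm high. Origin: centre of its underside
- porcelain_jar: Bystander, loose: white porcelain jar with lid, 63 mm across, 86 mm high. Origin: centre of its underside
- forceps: Bystander, loose: long steel tweezers lying flat along their own y, 154 mm long, 16 mm wide, 9 mm high. Origin: centre of their underside
Things that resemble listed ones, but are neither listed nor needed, are in the scene too. Of the things shaped like the cassette, the white one is meant.

How it is judged (in metres and radians):
On the way, in this order (a step that is already met when the one before it is completed fails the run):
1. the cap is pushed fully home (within 1.5 mm) while the cassette is still in the stand (value of joint cap below 0.0015 m and distance between cassette_foot and stand below 0.018 m), for 0.2 s.
2. the cassette is out of the stand, in the fingers, its cap still home (value of joint cap below 0.0015 m and height (world z) of cassette_foot above 0.036 m and contact force between the fingers and cassette above 1 N), for 0.1 s.
At the end, for the whole second after the job is handed in: Ends with the upright cassette gripped (over 1 N) and at rest in the slot, the slot mouth within its blue band (underside 32 to 56 mm below the mouth), under 8 N against the reader, cap within 1.5 mm of home, the three bystanders within 30 mm of their starts (value of joint cap below 0.0015 m and z of cassette_foot in the frame of reader_slot between -0.056 and -0.032 m and horizontal distance between cassette_foot and reader_slot below 0.008 m and angle between cassette's own z axis and vertical below 0.15 rad and angle between the x axis of cassette and the x axis of reader, either way round below 0.2 rad and contact force between the fingers and cassette above 1 N and contact force between cassette and reader below 8 N and linear speed of cassette below 0.02 m/s and distance of each of dropper, porcelain_jar, forceps from where it was at the start of the episode below 0.03 m); the arm keeps its last pose, push and grip.
It fails at once if a bystander is knocked away (more than 30 mm) (distance of any of dropper, porcelain_jar, forceps from where it was at the start of the episode above 0.03 m).
It also fails if it takes over 58 s, if anything falls off the work surface, if the arm or the gripper's body presses on something with over 40 N, if the wrist force passes 120 N, or if a joint passes its speed limit or range.

## Working session

There is one attempt and no reset: what is moved stays moved. The work goes in short steps, Python scripts to look and compute and a tool call to move; the robot and the scene stay as the last step left them, time stands still between calls to the robot, and variables do not carry over. Pictures are saved under pics/ and viewed, at most 10 in all, crops included, and the job is handed in when it is done.

Besides the shell and the picture viewer there is one more tool, called after "Emit:" by a JSON object that holds its "fn" and its "kwargs". send_rows: Moves the arm, as the interface text tells. Its arguments: {"type":"object","properties":{"commands":{"type":"array","items":{"type":"array","items":{"type":"number"}}},"force":{"type":"number"}},"required":["commands"]}

```bash
mkdir -p pics; ls; cat > h.py <<'E'
import numpy as np, cv2
from scipy.spatial.transform import Rotation as R
from cell import arm
def shot(n):
    c=arm.camera(n); np.savez(f'/tmp/{n}.npz',**c); return c
def load(n): return dict(np.load(f'/tmp/{n}.npz'))
def cloud(c):
    K=c['intrinsics'];z=c['range_z'];v,u=np.mgrid[:z.shape[0],:z.shape[1]]
    P=np.stack([(u-K[0,2])/K[0,0]*z,(v-K[1,2])/K[1,1]*z,z],-1)
    T=c['world_from_camera'];W=P@T[:3,:3].T+T[:3,3];W[z==0]=np.nan;return W
def save(n,img): cv2.imwrite(f'pics/{n}.png',img[...,::-1])
E
python3 - <<'E'
from h import *
np.set_printoptions(precision=1,suppress=True)
for n in ['top','side']:
    c=shot(n);save(n+'0',c['pixels']);W=cloud(c);print(n,c['world_from_camera'][:3,3], c['world_from_camera'][:3,2])
    for l in ['cassette','cap_top','stand','reader','reader_slot','dropper','porcelain_jar','forceps']:
        for f in (arm.recognise,arm.landmark_of):
            for d in f(n,l)[:3]:
                r,k=map(int,np.round(d['at']));r=min(max(r,0),399);k=min(max(k,0),639)
                print(l,f.__name__,round(d['confidence'],2),(r,k),W[r,k])
s=arm.state();print({k:s[k] for k in('clock','position','orientation','force','finger_gap')})
E
```

```text
pics
top [ 419.7 -135.6 1030. ] [ 0.1  0.  -1. ]
cassette call 0.6 (166, 390) [ 644.4 -272.3   79.5]
cassette call 0.42 (211, 372) [ 524.9 -220.5  122.9]
cassette call 0.72 (216, 372) [ 515.8 -222.9   94.3]
cassette call 0.54 (174, 386) [ 640.7 -272.2    0.8]
cap_top call 0.4 (169, 393) [ 633.6 -277.7   92.6]
cap_top call 0.38 (211, 376) [ 523.8 -229.   132. ]
cap_top call 0.58 (167, 396) [ 632.9 -281.4  116.8]
cap_top call 0.38 (212, 376) [ 521.5 -229.1  130.7]
stand call 0.68 (215, 372) [ 517.8 -222.4   99.6]
stand call 0.62 (217, 369) [nan nan nan]
reader call 0.75 (211, 284) [539.6   5.9   9.2]
reader call 0.67 (214, 286) [531.6   0.6   7.8]
reader_slot call 0.69 (213, 287) [534.3  -2.1   7.5]
reader_slot call 0.65 (220, 372) [ 509.  -225.7   61.9]
reader_slot call 0.56 (213, 282) [523.9  -1.9 100.9]
dropper call 0.63 (131, 268) [744.7  42.5  68.4]
dropper call 0.49 (134, 271) [741.7  37.3  52.3]
porcelain_jar call 0.66 (120, 334) [ 768.  -131.2   79.9]
porcelain_jar call 0.77 (126, 333) [ 754.8 -128.5   71.4]
porcelain_jar call 0.46 (216, 372) [ 515.8 -222.9   94.3]
forceps call
[... 849 characters left out ...]
]
reader_slot call 0.74 (250, 333) [531.3 -70.5  26.1]
dropper call 0.85 (289, 202) [749.   64.2  51.5]
dropper call 0.7 (297, 206) [745.6  63.9  29.3]
porcelain_jar call 0.98 (219, 214) [ 768.4 -100.2   61.7]
porcelain_jar call 0.58 (161, 341) [ 526.7 -218.6  130.3]
porcelain_jar call 0.6 (230, 216) [ 769.2 -101.    30.5]
forceps call 0.75 (289, 198) [756.7  63.3  49.4]
forceps call 0.5 (230, 428) [ 339.1 -169.8   -1.3]
forceps call 0.3 (177, 342) [ 523.8 -218.2   89.6]
forceps call 0.49 (243, 428) [ 341.9 -131.9   -1.3]
{'clock': 1.7, 'position': array([ 169.8, -523.1,  231.3]), 'orientation': array([1. , 0.2, 0. , 0. ]), 'force': array([ 0.3, -0.2, -0.3]), 'finger_gap': 85.50410266965487}
```

```bash
python3 - <<'E'
from h import *
a=load('top')['pixels'][100:300,220:440];b=load('side')['pixels'][120:320,180:450]
f=lambda i:cv2.resize(i,None,fx=2.9,fy=2.9,interpolation=cv2.INTER_CUBIC)
save('t1',f(a));save('s1',f(b))
E
```

```text
(no output)
```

View pics/t1.png

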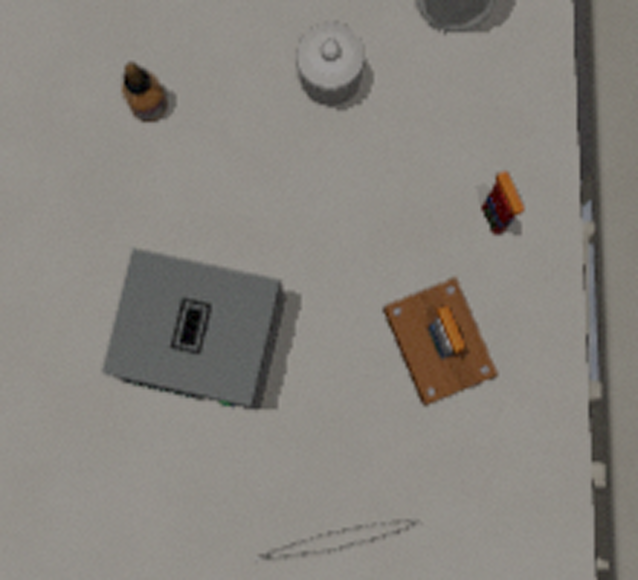

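View pics/s1.png

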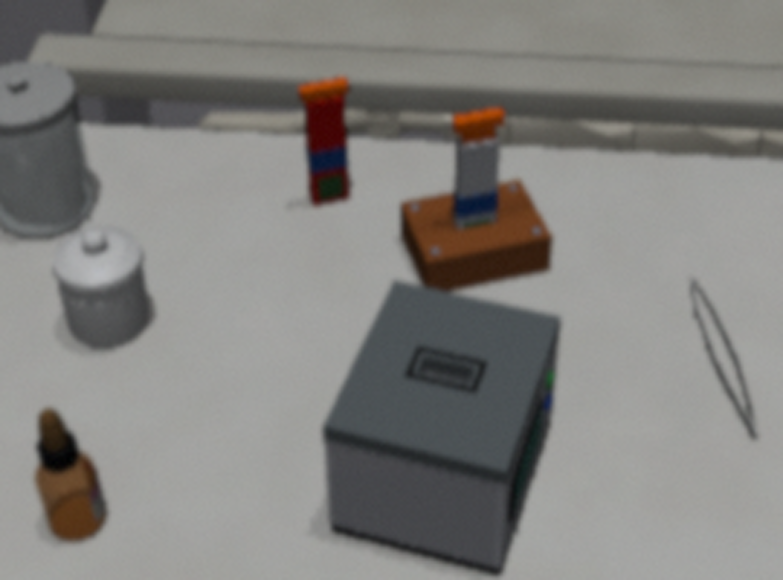

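View pics/side0.png

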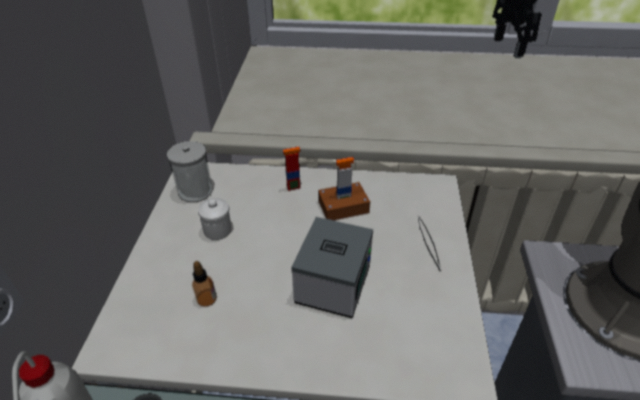

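Top crop: white cassette in stand at about (215,372), red look-alike free-standing at (168,392); side: white one at (178,342), red one at (167,291). The white one in the wooden stand is the one meant, confirmed in the enlarged crops; reader slot is at side (247,333) / top (213,286).

```bash
cat >> h.py <<'E'
def ray(c,uv,z):
    uv=np.atleast_2d(uv).astype(float);K=c['intrinsics'];T=c['world_from_camera']
    d=np.c_[(uv[:,0]-K[0,2])/K[0,0],(uv[:,1]-K[1,2])/K[1,1],np.ones(len(uv))]@T[:3,:3].T
    return T[:3,3]+d*((z-T[2,3])/d[:,2])[:,None]
def pix(c,P):
    P=np.atleast_2d(P);T=c['world_from_camera'];q=(P-T[:3,3])@T[:3,:3];q=q@c['intrinsics'].T;return q[:,:2]/q[:,2:]
E
python3 - <<'E'
from h import *
np.set_printoptions(precision=1,suppress=True)
def rect(c,m,z):
    n,l,s,_=cv2.connectedComponentsWithStats(m.astype(np.uint8));i=1+np.argmax(s[1:,4]);v,u=np.nonzero(l==i)
    P=ray(c,np.c_[u,v],z)[:,:2].astype(np.float32);return len(u),cv2.minAreaRect(P)
for n in ['top','side']:
    c=load(n);W=cloud(c);p=c['pixels'].astype(int);hsv=cv2.cvtColor(c['pixels'],cv2.COLOR_RGB2HSV)
    x,y,z=W[...,0],W[...,1],W[...,2]
    rd=(abs(x-530)<110)&(abs(y)<110)
    print(n,'reader',rect(c,rd&(abs(z-100)<6),100))
    st=(abs(x-520)<80)&(abs(y+222)<80)
    print('stand',rect(c,st&(abs(z-34)<6),34))
    # slot: dark pixels near
    u,v=pix(c,[528,0,100])[0].astype(int)
    b=hsv[v-14:v+15,u-18:u+19,2];print('slot V',b.min(),np.median(b))
    print(b[::1,::1][5:24,4:33])
    vv,uu=np.nonzero(b<0.62*np.median(b));P=ray(c,np.c_[uu+u-18,vv+v-14],100)[:,:2]
    print('frame',cv2.minAreaRect(P.astype(np.float32)),P.mean(0),len(P))
    # orange cap top
    m=(hsv[...,0]<14)&(hsv[...,1]>200)&(hsv[...,2]>110);g=st&(z>50)|(abs(x-522)<40)&(abs(y+224)<40)
    n_,l,s,ce=cv2.connectedComponentsWithStats(m.astype(np.uint8))
    for i in range(1,n_):
        if s[i,4]>8:print('orange',s[i],ce[i],np.nanmedian(W[l==i],0),cv2.minAreaRect(ray(c,np.c_[np.nonzero(l==i)[::-1]],129)[:,:2].astype(np.float32)))
E
```

```text
top reader (2274, ((526.952392578125, -10.952178955078125), (130.6134490966797, 110.08941650390625), 77.34102630615234))
stand (857, ((520.3844604492188, -227.48416137695312), (95.94207763671875, 70.54485321044922), 21.69537353515625))
slot V 0 96.0
[[ 94  96  96  97  95  94  96  96  97  96  94  96 100  96  96  92  80  83
   97  97  98  99  94  93  94  96  95  97  96]
 [ 95  93  94  96  95  95  97  97  97  97  97  98  97  95  94  74  46  52
   61  62  67  86  86  98  96  98  98  94  97]
 [ 97  96  96  99  95  97  96  95  95  95  97  93  97  95  90  61  41  81
   66  49  34  45  51  59  69  80  98  97  96]
 [ 96  96  98  98  95  97  96  95  96  96  95  96  97  96  91  48  48  85
   67  69  82  81  67  64  33  52  98  99  97]
 [ 96  97  98  96  96  95  99  94  95 100  99 100  96  97  90  30  53  69
   40  51  60  63  61  81  54  52  96  98  96]
 [ 98  99  96  99  97  96  97  97  96  96  99  96  96  93  74  39  80  45
   13  12   9  23  46  76  49  56  96 100  94]
 [ 97 100  94  96  93  95  95  97  92  99  98  96  96  95  71  55  88  27
   13  19  12  14  47  86  43  76  98 101  98]
 [ 
[... 3492 characters left out ...]
6 84 85 85 86 85 85 86 85 84 86 85 85
  86 83 84 86 84]
 [85 85 85 84 84 84 86 86 85 85 84 86 86 85 86 85 84 84 85 86 86 85 86 85
  85 86 85 84 86]
 [85 87 85 85 85 87 84 84 85 84 85 86 83 83 85 85 83 84 85 85 84 84 84 84
  84 86 84 84 84]]
frame ((526.8439331054688, -9.191650390625), (24.05595588684082, 43.17729949951172), 77.40815734863281) [526.4  -9.1] 120
orange [284 148  15   4  36] [291.2 149.7] [ 637.5 -278.1  110.2] ((632.770751953125, -251.2401885986328), (30.406713485717773, 8.076093673706055), 18.545101165771484)
orange [337 158  16   5  56] [344.6 160.1] [ 519.8 -223.5  129.6] ((519.7379760742188, -224.05813598632812), (33.46574401855469, 11.502653121948242), 22.945653915405273)
```

```bash
cat >> h.py <<'E'
def goal(x,y,z,yaw_y):
    """tool-frame row to reach TCP (mm), pointing down, tool y at yaw_y deg (or +180)"""
    s=arm.state();R0=R.from_quat(s['orientation']);best=None
    for a in (yaw_y,yaw_y+180):
        a=np.radians(a);Y=np.array([np.cos(a),np.sin(a),0]);Z=np.array([0,0,-1.]);X=np.cross(Y,Z)
        r=(R0.inv()*R.from_matrix(np.c_[X,Y,Z])).as_rotvec(degrees=True)
        if best is None or np.linalg.norm(r)<np.linalg.norm(best):best=r
    d=R0.inv().apply(np.array([x,y,z])-s['position'])/10
    print('clock',round(s['clock'],2),'pos',s['position'].round(1),'turn',best.round(2),'shift cm',d.round(3),'F',np.round(s['force'],1),'gap',round(s['finger_gap'],1),'grip',round(s['grip_force'],1),'j',np.round(s['joints'],2))
E
python3 - <<'E'
from h import *
goal(520,-224.5,175,111.6)
s=arm.state();print(R.from_quat(s['orientation']).as_matrix().round(3))
E
```

```text
clock 1.7 pos [ 169.8 -523.1  231.3] turn [ 0.    0.   -3.62] shift cm [ 42.529 -17.592   5.632] F [ 0.3 -0.2 -0.3] gap 85.5 grip 0.0 j [ 1.22  0.31  0.01  1.51 -0.    1.32 -0.03]
[[ 0.951  0.309  0.   ]
 [ 0.309 -0.951 -0.   ]
 [-0.     0.    -1.   ]]
```

Emit:
{"fn": "send_rows", "kwargs": {"commands": [[0,0,-1.8,21,-8.8,0,0],[0,0,-1.8,21,-8.8,0,0],[0,0,-1.8,21,-8.8,0,0],[0,0,-1.8,21,-8.8,0,0],[0,0,-1.8,21,-8.8,0,0]], "force": 30}}

```text
clock: 2.2
position: [346.5, -370.3, 231.6]
orientation: [0.985, 0.175, 0.001, -0.001]
force: [-0.4, 0.4, 0.1]
finger_gap: 12.4
grip_force: 0.0
```

Emit:
{"fn": "send_rows", "kwargs": {"commands": [[0,0,-1.8,21.5,-8.8,3,0],[0,0,-1.8,21.5,-8.8,4,0],[0,0,-1.8,21.5,-8.8,5.6,0],[0,0,-1.8,21.5,-8.8,5.6,0],[0,0,-1.8,21.5,-8.8,5.6,0]]}}

```text
clock: 2.7
position: [516.8, -216.0, 174.6]
orientation: [0.982, 0.188, 0.0, -0.001]
force: [0.4, -0.2, -0.3]
finger_gap: 0.3
grip_force: 0.0
```

```bash
python3 - <<'E'
from h import *
goal(520,-224.5,175,111.6)
c=shot('side');t=shot('top')
f=lambda i:cv2.resize(i,None,fx=5,fy=5,interpolation=cv2.INTER_CUBIC)
print(pix(c,[arm.state()['position']]))
a=f(c['pixels'][90:210,290:390]);b=f(t['pixels'][180:240,330:390]);b=cv2.resize(b,(300,300))
p=np.zeros((600,800,3),np.uint8);p[:,:500]=a;p[:300,500:]=b;save('s2',p)
E
```

```text
clock 2.7 pos [ 516.8 -216.   174.6] turn [-0.05 -0.06  0.13] shift cm [-0.018  0.909 -0.037] F [ 0.4 -0.2 -0.3] gap 0.3 grip 0.0 j [ 0.56  0.38 -0.26  1.57  0.1   1.21 -0.91]
[[345.49670489 145.77103976]]
```

View pics/s2.png

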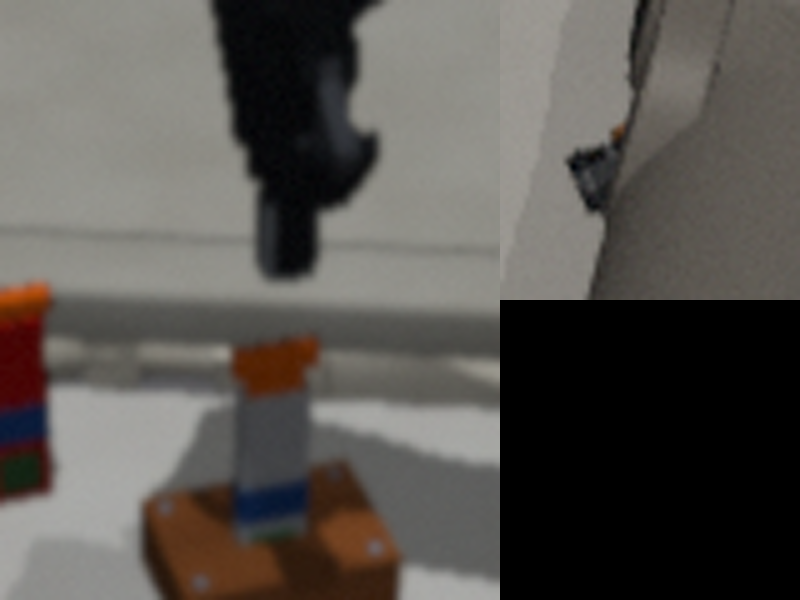

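Side crop: closed fingertip ends near (145,347), above the white cassette's orange cap, centred at about (161,345). The top view is hidden by the arm. I'll check the tip's offset numerically.

```bash
python3 - <<'E'
from h import *
np.set_printoptions(precision=1,suppress=True)
c=shot('side');s=arm.state();p=s['position'];A=R.from_quat(s['orientation']).as_matrix();print(p)
W=cloud(c);V=c['pixels'].max(-1)
print('proj tcp',pix(c,[p]))
m=(V<75);m[:,:320]=0;m[:,375:]=0;m[:125]=0;m[150:]=0
for r in range(128,150):
    k=np.nonzero(m[r])[0]
    if len(k):print(r,k.min(),k.max(),'pts',np.nanmedian(W[r,k],0))
B=np.array([[i,j,k] for i in(-11,11) for j in(-8,8) for k in(0,-19)]);q=pix(c,p+B@A.T);print(np.c_[B,q])
goal(520,-224.5,175,111.6)
E
```

```text
[ 516.4 -215.   174.1]
proj tcp [[346.6 144.3]]
128 341 360 pts [ 508.8 -166.6  243.5]
129 341 360 pts [ 508.8 -167.4  240.8]
130 341 359 pts [ 509.6 -169.8  236.9]
131 341 358 pts [ 509.7 -176.8  230.8]
132 341 357 pts [ 511.5 -181.   225.4]
133 341 353 pts [ 515.1 -179.4  224.1]
134 341 352 pts [ 516.  -179.5  221.6]
135 341 352 pts [ 516.1 -198.3  207.1]
136 341 351 pts [ 517.6 -199.5  204.1]
137 340 352 pts [ 517.6 -199.9  201.7]
138 340 352 pts [ 517.5 -198.4  200.1]
139 341 352 pts [ 516.5 -199.1  197.2]
140 341 352 pts [ 516.3 -198.2  195.6]
141 341 352 pts [ 516.3 -197.9  193.7]
142 341 352 pts [ 516.2 -198.4  190.9]
143 341 351 pts [ 518.1 -198.   189.1]
144 341 351 pts [ 517.  -198.3  186.5]
145 341 351 pts [ 517.  -199.3  183.6]
146 342 350 pts [ 517.  -197.3  182.6]
147 343 348 pts [ 517.9 -197.2  180.1]
[[-11.   -8.    0.  353.3 145.6]
 [-11.   -8.  -19.  353.7 137.4]
 [-11.    8.    0.  350.6 141.1]
 [-11.    8.  -19.  350.9 133. ]
 [ 11.   -8.    0.  342.6 147.5]
 [ 11.   -8.  -19.  342.8 139.3]
 [ 11.    8.    0.  340.  143. ]
 [ 11.    8.  -19.  340.2 134.9]]
clock 2.85 pos [ 516.4 -215.   174.1] turn [-0.2 -0.   0.4] shift cm [-0.   1.  -0.1] F [-0.1  0.3 -0.1] gap -0.0 grip 0.0 j [ 0.6  0.4 -0.3  1.6  0.1  1.2 -0.9]
```

Emit:
{"fn": "send_rows", "kwargs": {"commands": [[0,0,0.1,0,1.1,1,0],[0,0,0.1,0,1.1,2.5,0],[0,0,0.1,0,1.1,3.8,0],[0,0,0.1,0,1.1,3.8,0],[0,0,0.1,0,1.1,3.8,0]]}}

```text
clock: 3.35
position: [518.3, -230.3, 137.1]
orientation: [0.983, 0.186, -0.0, 0.0]
force: [0.2, -0.1, 0.2]
finger_gap: 0.3
grip_force: 0.0
```

Emit:
{"fn": "send_rows", "kwargs": {"commands": [[0,0,0,0,0,0.3,0],[0,0,0,0,0,0.6,0],[0,0,0,0,0,0.9,0],[0,0,0,0,0,0.9,0],[0,0,0,0,0,0.9,0]]}}

```text
clock: 3.85
position: [519.5, -229.4, 129.0]
orientation: [0.982, 0.186, 0.001, 0.001]
force: [-0.8, 0.9, 4.7]
finger_gap: -0.4
grip_force: 2.1
```

Emit:
{"fn": "send_rows", "kwargs": {"commands": [[0,0,0,0,0,0.2,0],[0,0,0,0,0,0.4,0],[0,0,0,0,0,0.5,0],[0,0,0,0,0,0.6,0],[0,0,0,0,0,0.6,0]]}}

```text
clock: 4.35
position: [519.6, -229.5, 123.2]
orientation: [0.982, 0.186, 0.001, 0.001]
force: [0.3, -0.6, 5.3]
finger_gap: -0.3
grip_force: 2.6
```

Emit:
{"fn": "send_rows", "kwargs": {"commands": [[0,0,0,0,0,0.1,0],[0,0,0,0,0,0.2,0],[0,0,0,0,0,0.3,0],[0,0,0,0,0,0.3,0]]}}

```text
clock: 4.75
position: [520.1, -230.0, 121.1]
orientation: [0.982, 0.186, 0.001, 0.001]
force: [-1.3, 0.1, 7.6]
finger_gap: -0.3
grip_force: 4.1
```

Emit:
{"fn": "send_rows", "kwargs": {"commands": [[0,0,0,0,0,0.1,0],[0,0,0,0,0,0.2,0],[0,0,0,0,0,0.2,0],[0,0,0,0,0,0.2,0]]}}

```text
clock: 5.15
position: [521.3, -230.8, 121.1]
orientation: [0.983, 0.186, 0.003, 0.002]
force: [-1.8, 0.2, 13.6]
finger_gap: 0.3
grip_force: 7.2
```

Emit:
{"fn": "send_rows", "kwargs": {"commands": [[0,0,0,0,0,-1.5,0],[0,0,0,0,0,-4,1],[0,0,0,0,0,-4.5,1],[0,0,0,0,0,-4.5,1],[0,0,0,0,0,-4.5,1]]}}

```text
clock: 5.65
position: [518.1, -229.0, 160.9]
orientation: [0.982, 0.186, -0.001, -0.001]
force: [-1.0, 0.6, 0.7]
finger_gap: 58.2
grip_force: 0.0
```

```bash
python3 - <<'E'
from h import *
np.set_printoptions(precision=1,suppress=True)
c=shot('side');s=arm.state();t=load('top');t['pixels']=cv2.imread('pics/top0.png')[...,::-1]
goal(520.3,-226,110,111.6)
a=np.radians(21.6);ex=np.array([np.cos(a),np.sin(a)]);ey=np.array([-np.sin(a),np.cos(a)])
f=lambda P:(np.r_[(P[:,:2]@ex).min(),(P[:,:2]@ex).max()],np.r_[(P[:,:2]@ey).min(),(P[:,:2]@ey).max()])
for n,d,z in(('side',c,121),('top',t,129)):
    h=cv2.cvtColor(np.ascontiguousarray(d['pixels']),cv2.COLOR_RGB2HSV);m=(h[...,0]<16)&(h[...,1]>190)&(h[...,2]>60)
    u,v=pix(d,[520,-226,z])[0].round().astype(int);k=np.zeros_like(m);k[v-9:v+10,u-12:u+13]=1
    vv,uu=np.nonzero(m&k);print(n,len(uu),'centre uv',uu.mean(),vv.mean(),ray(d,[uu.mean(),vv.mean()],z),h[vv,uu,2].min(),h[vv,uu,2].max())
    print(d['pixels'][v-6:v+7,u-10:u+11,0])
for n,ctr in(('a',(520.3,-226)),('b',(520.3,-223.5)),('c',(520.3,-229))):
    B=np.array([[i,j] for i in(-19,19) for j in(-5,5)]);q=np.c_[np.array(ctr)+B[:,:1]*ex+B[:,1:]*ey]
    print(n,pix(c,np.c_[q,np.full(4,121)]).round(1).tolist(),'top',pix(t,np.c_[q,np.full(4,129)]).round(1).tolist())
# broad face from depth
W=cloud(c);P=W[160:190,335:350].reshape(-1,3);P=P[(P[:,2]>60)&(P[:,2]<100)&(abs(P[:,1]+222)<25)]
print(len(P),'face n.p',np.median(P[:,:2]@ey),'x mid',np.percentile(P[:,:2]@ex,[3,50,97]),'expected',np.array([520.3,-226])@ey+6,np.array([520.3,-226])@ex)
E
```

```text
clock 5.7 pos [ 517.9 -228.9  160.7] turn [-0.1  0.1 -0.1] shift cm [ 0.3 -0.2  5.1] F [-0.5  0.2 -0.7] gap 65.3 grip 0.0 j [ 0.6  0.4 -0.2  1.6  0.1  1.2 -0.9]
side 66 centre uv 344.06060606060606 164.74242424242425 [[ 520.3 -218.9  121. ]] 81 124
[[ 78  76  78  76  76  76  75  75  74  75  74  76  76  76  75  74  75  76
   75  78  75]
 [ 94  93  93  89  87  88  87  85  82  78  81  78  77  75  73  73  74  76
   76  75  75]
 [132 133 129 125 118 120 117 113 102  95  95  95  92  84  74  71  71  76
   77  82  82]
 [154 157 157 151 148 150 147 137 121 111 113 112 110  96  79  72  75  81
   84  95  99]
 [145 148 150 148 150 152 150 138 118 112 109 110 108  96  83  78  81  84
   87  97 107]
 [115 120 122 120 124 126 127 114  96  91  94  95  94  92  86  83  86  85
   83  87  98]
 [ 90  94 101 104 104 102  99  94  87  84  85  88  87  87  86  85  87  86
   82  82  90]
 [ 82  89 105 119 116 101  91  86  85  84  85  86  87  86  86  86  85  83
   81  79  86]
 [ 78  83 107 124 123 106  93  88  86  86  86  88  86  85  84  86  83  82
   81  81  86]
 [ 79  79  97 111 110 102  95  89  85  83  84  84 
[... 1363 characters left out ...]
105 108]
 [113 113 111 107  78  22  36  64  91 142 117 153 153 151 145 101 108 107
  113 109 109]
 [113 113 112 109  95  34  35  65  75 104 118 131 154 153 144  90 111 111
  113 111 106]]
a [[352.3, 159.6], [353.9, 162.4], [334.6, 162.9], [336.1, 165.7]] top [[379.7, 219.2], [375.8, 220.8], [373.5, 204.4], [369.6, 206.0]]
b [[352.2, 160.4], [353.8, 163.2], [334.6, 163.6], [336.1, 166.5]] top [[378.7, 219.3], [374.7, 220.8], [372.4, 204.4], [368.5, 206.0]]
c [[352.3, 158.8], [353.9, 161.6], [334.7, 162.0], [336.2, 164.8]] top [[381.0, 219.2], [377.1, 220.8], [374.7, 204.4], [370.8, 206.0]]
198 face n.p -396.411508923062 x mid [390.7 404.3 415.6] expected -395.66469057258274 400.56655670091993
```

Emit:
{"fn": "send_rows", "kwargs": {"commands": [[0,0,-0.1,0.15,0,3,1],[0,0,-0.1,0.15,0,6,1],[0,0,-0.1,0.15,0,9.2,1],[0,0,-0.1,0.15,0,9.2,1],[0,0,-0.1,0.15,0,9.2,1]]}}

```text
clock: 6.2
position: [519.5, -228.4, 69.5]
orientation: [0.982, 0.187, -0.001, -0.001]
force: [1.3, -0.2, 0.8]
finger_gap: 85.4
grip_force: 0.0
```

Emit:
{"fn": "send_rows", "kwargs": {"commands": [[0,0,0,0,0,0,0.3],[0,0,0,0,0,0,0.2],[0,0,0,0,0,0,0.17],[0,0,0,0,0,0,0.17],[0,0,0,0,0,0,0.15]], "force": 20}}

```text
clock: 6.7
position: [520.5, -228.9, 70.8]
orientation: [0.982, 0.187, 0.0, 0.0]
force: [-0.2, -0.4, 0.8]
finger_gap: 13.7
grip_force: 0.7
```

Emit:
{"fn": "send_rows", "kwargs": {"commands": [[0,0,0,0,0,0,0.13],[0,0,0,0,0,0,0.1],[0,0,0,0,0,0,0],[0,0,0,0,0,0,0],[0,0,0,0,0,0,0]], "force": 30}}

```text
clock: 7.2
position: [520.3, -228.0, 70.6]
orientation: [0.982, 0.187, -0.0, -0.0]
force: [-2.5, 3.1, 5.6]
finger_gap: 11.8
grip_force: 29.6
```

Emit:
{"fn": "send_rows", "kwargs": {"commands": [[0,0,0,0,0,-0.8,0],[0,0,0,0,0,-1.6,0],[0,0,0,0,0,-2.4,0],[0,0,0,0,0,-3.2,0],[0,0,0,0,0,-3.5,0]]}}

```text
clock: 7.7
position: [521.5, -230.0, 107.0]
orientation: [0.982, 0.187, 0.001, 0.001]
force: [-0.1, -0.0, -0.3]
finger_gap: 11.4
grip_force: 29.4
```

Emit:
{"fn": "send_rows", "kwargs": {"commands": [[0,0,0,0,0,-2,0],[0,0,0,0,0,-4,0],[0,0,0,0,0,-6,0],[0,0,0,0,0,-8.5,0],[0,0,0,0,0,-8.5,0]]}}

```text
clock: 8.2
position: [523.2, -230.3, 194.7]
orientation: [0.982, 0.187, 0.004, 0.003]
force: [0.8, -0.2, -1.0]
finger_gap: 11.5
grip_force: 29.5
```

```bash
python3 - <<'E'
from h import *
goal(526.8,-40,190,77)
E
```

```text
clock 8.2 pos [ 523.2 -230.3  194.7] turn [ 0.29 -0.48 34.55] shift cm [  7.325 -17.573   0.392] F [ 0.8 -0.2 -1. ] gap 11.5 grip 29.5 j [ 0.57  0.38 -0.25  1.51  0.1   1.25 -0.89]
```

Emit:
{"fn": "send_rows", "kwargs": {"commands": [[0.3,-0.5,8,2,-5,0,0],[0.3,-0.5,16,4.2,-10.2,0,0],[0.3,-0.5,24,6.3,-15.3,0,0],[0.3,-0.5,32,8,-19.3,0,0],[0.3,-0.5,34.6,8.4,-20.4,0,0]]}}

```text
clock: 8.7
position: [522.9, -3.1, 189.8]
orientation: [0.994, -0.112, -0.005, -0.003]
force: [0.6, 1.1, -1.1]
finger_gap: 11.9
grip_force: 29.5
```

Emit:
{"fn": "send_rows", "kwargs": {"commands": [[0,0,0,0,0,0,0],[0,0,0,0,0,0,0],[0,0,0,0,0,0,0]]}}

```text
clock: 9.0
position: [523.3, -10.3, 189.8]
orientation: [0.993, -0.115, -0.005, -0.001]
force: [0.9, -1.2, -1.4]
finger_gap: 11.4
grip_force: 29.5
```

```bash
python3 - <<'E'
from h import *
goal(526.8,-9.9,175,77)
c=shot('side');t=shot('top')
f=lambda i,s:cv2.resize(i,None,fx=s,fy=s,interpolation=cv2.INTER_CUBIC)
a=f(c['pixels'][170:290,280:380],5);b=f(t['pixels'][180:240,255:315],5)
p=np.zeros((600,800,3),np.uint8);p[:,:500]=a;p[:300,500:]=b;save('s3',p)
E
```

```text
clock 9.0 pos [523.3 -10.3 189.8] turn [-0.04  0.57 -0.16] shift cm [ 0.346 -0.119  1.475] F [ 0.9 -1.2 -1.4] gap 11.4 grip 29.5 j [ 0.19  0.3  -0.25  1.63  0.08  1.22 -1.88]
```

View pics/s3.png

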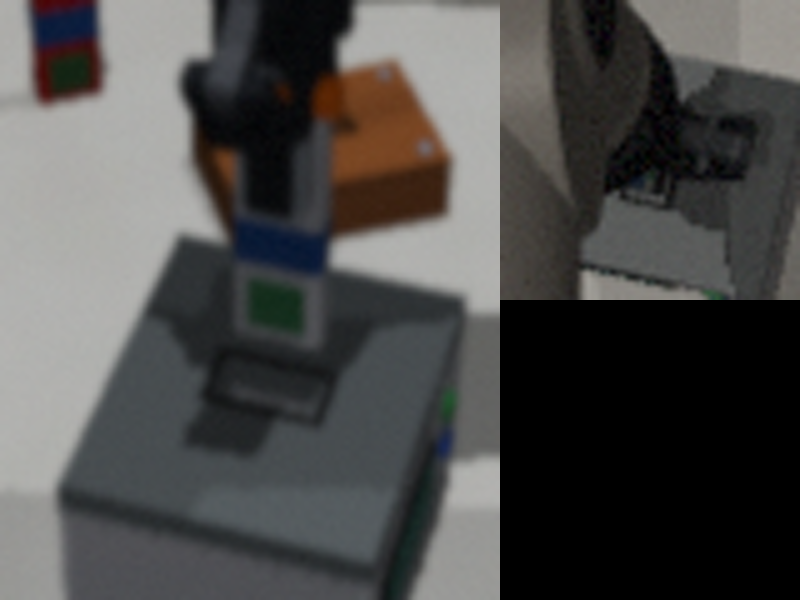

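Side crop: cassette held, window down, bottom edge from (237,327) to (240,345); it hangs just above the framed slot, which is centred near (247,333), and slightly to the right of it. I'll measure the foot against the slot in this same camera.

```bash
cat >> h.py <<'E'
def lsq(c,z,side,uv0,W=14):
    pass
E
python3 - <<'E'
from h import *
np.set_printoptions(precision=1,suppress=True)
c=load('side');s=arm.state();z=s['position'][2]-61.6
a=np.radians(-13.);ex=np.array([np.cos(a),np.sin(a)]);ey=np.array([-np.sin(a),np.cos(a)])
# bright white lower border of cassette vs dark surroundings: edges left/right on rows 226..238
p=c['pixels'];hs=cv2.cvtColor(p,cv2.COLOR_RGB2HSV)
print(p[228:246,322:350].max(-1))
q=ray(c,[[327.2,236.6],[345,240]],z)[:,:2];m=q.mean(0);print('foot z',z,'front edge',q,'len',np.linalg.norm(q[1]-q[0]),'dir',np.degrees(np.arctan2(*(q[0]-q[1])[::-1])),'centre',m-6*ey,'tcp',s['position'])
W=cloud(c);k=W[225:238,329:343].reshape(-1,3);k=k[abs(k[:,2]-140)<20];print('face n',np.median(k[:,:2]@ey),'centre n',np.median(k[:,:2]@ey)-6,'slot n',np.array([526.8,-9.2])@ey)
E
```

```text
[[43 39 37 43 50 63 65 58 49 46 46 45 46 46 49 47 48 51 61 70 80 79 69 61
  55 52 52 53]
 [44 39 39 41 48 62 66 58 47 45 44 46 44 44 43 45 45 47 57 69 82 79 71 60
  56 53 52 51]
 [42 38 39 40 51 64 64 56 49 44 44 44 43 44 44 45 45 44 56 73 81 81 70 59
  56 53 53 52]
 [41 40 37 40 50 64 65 58 49 44 45 44 45 44 46 45 44 47 58 71 81 78 68 61
  54 53 51 53]
 [40 39 39 40 50 64 65 57 49 47 46 44 45 46 45 45 43 48 56 72 82 80 69 58
  54 50 51 50]
 [40 39 41 40 50 63 64 59 49 47 45 45 45 45 46 45 46 46 56 71 81 78 70 55
  50 48 47 46]
 [38 40 39 40 51 65 68 62 54 51 49 46 47 46 45 44 46 48 57 71 82 80 68 54
  45 41 41 42]
 [37 39 37 41 46 61 66 63 60 59 60 56 55 52 49 48 50 49 58 72 83 79 66 51
  42 39 40 39]
 [39 38 40 38 43 53 57 58 60 61 63 62 59 58 59 56 56 58 63 75 82 79 65 51
  41 39 40 38]
 [40 38 39 41 39 45 48 49 52 54 58 57 57 59 61 60 62 62 69 79 81 78 64 49
  41 38 39 39]
 [40 37 37 37 38 38 38 40 41 43 45 45 48 52 53 56 62 65 72 78 80 71 59 46
  39 40 40 38]
 [37 32 29 28 30 31 32 33 37 37 39 40 42 42 44 46 51 56 61 67 67 62 51 40
  42 38 38 36]
 [36 28 22 22 24 23 25 27 28 31 34 36 37 38 38 41 42 45 47 50 48 50 44 40
  38 39 37 41]
 [33 25 19 26 29 29 27 26 23 24 27 28 29 30 33 36 37 38 39 37 40 42 40 40
  39 40 39 42]
 [31 23 26 31 36 36 34 30 31 30 27 27 21 24 27 30 30 32 29 35 36 36 38 37
  37 38 43 49]
 [30 23 29 36 38 40 39 39 37 37 35 33 31 25 26 25 27 25 27 28 28 28 31 32
  37 41 50 61]
 [29 26 32 37 38 38 39 39 38 40 40 38 37 35 34 32 31 30 27 26 25 24 25 28
  32 42 58 72]
 [30 29 34 37 40 40 39 42 38 40 39 39 39 40 39 38 35 38 36 34 32 31 28 32
  30 46 67 77]]
foot z 128.35156847370894 front edge [[537.6  -5. ]
 [507.    0.5]] len 31.02745567211186 dir -10.163032120293801 centre [520.9  -8.1] tcp [523.4 -10.3 190. ]
face n 115.48256742632759 centre n 109.48256742632759 slot n 109.54001083232392
```

Emit:
{"fn": "send_rows", "kwargs": {"commands": [[0,0.5,0,0.35,-0.1,0.5,0],[0,0.5,0,0.35,-0.1,1.2,0],[0,0.5,0,0.35,-0.1,1.9,0],[0,0.5,0,0.35,-0.1,2.2,0],[0,0.5,0,0.35,-0.1,2.2,0]]}}

```text
clock: 9.6
position: [526.1, -7.9, 167.2]
orientation: [0.994, -0.113, -0.001, -0.001]
force: [0.4, -0.2, -1.3]
finger_gap: 11.7
grip_force: 29.6
```

```bash
python3 - <<'E'
from h import *
goal(526.8,-9.6,160,77)
c=shot('side');goal(526.8,-9.6,160,77)
q=pix(c,[[*arm.state()['position'][:2],105]]);print(q)
u,v=333,247
p=cv2.resize(c['pixels'][v-30:v+30,u-40:u+40],None,fx=10,fy=10,interpolation=cv2.INTER_CUBIC)
p=np.clip(p.astype(float)*1.6,0,255).astype(np.uint8);save('s4',p)
E
```

```text
clock 9.6 pos [526.1  -7.9 167.2] turn [-0.11  0.17 -0.02] shift cm [0.107 0.152 0.724] F [ 0.4 -0.2 -1.3] gap 11.7 grip 29.6 j [ 0.18  0.32 -0.25  1.67  0.08  1.16 -1.89]
clock 9.65 pos [526.6  -7.8 167.8] turn [-0.13  0.11 -0.02] shift cm [0.065 0.169 0.778] F [ 0.5 -0.  -0.9] gap 11.1 grip 29.6 j [ 0.18  0.32 -0.25  1.67  0.08  1.16 -1.89]
[[333.62511803 245.31263284]]
```

View pics/s4.png

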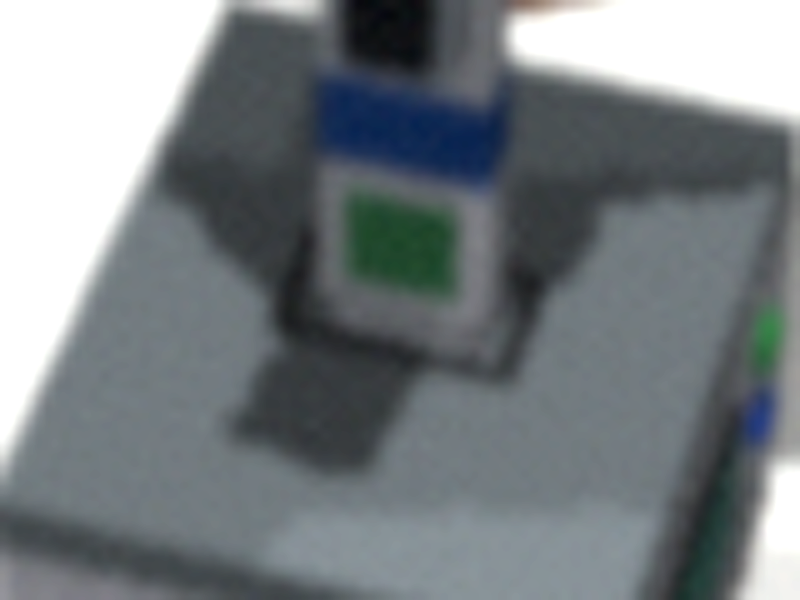

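Side crop: cassette bottom edge runs from about (248.5,325.5) to (252,342.5), over the frame whose front corners are at (249,320.5) and (254.8,343.5). It looks slightly towards the camera (+y). I'll compare with projections.

```bash
python3 - <<'E'
from h import *
from scipy.optimize import least_squares
np.set_printoptions(precision=1,suppress=True)
c=load('side');s=arm.state();t=s['position']
a=np.radians(-13.);ex=np.array([np.cos(a),np.sin(a)]);ey=np.array([-np.sin(a),np.cos(a)])
cor=lambda ctr,L,w,z:np.c_[np.array(ctr)+np.array([[i*L/2,j*w/2] for i,j in((1,1),(-1,1),(-1,-1),(1,-1))])@np.c_[ex,ey].T,np.full(4,z)]
f=lambda P:(pix(c,P)-[293,217])*10+5
print('frame outer 43x25',f(cor((526.8,-9.6),43,25,100)).tolist());print('slot',f(cor((526.8,-9.6),32,14,100)).tolist())
print('cassette',f(cor(t[:2],30,12,t[2]-61.6)).tolist(),t)
# subpixel frame fit in first side picture: darkness template
p=cv2.imread('pics/side0.png')[...,::-1].max(-1).astype(float)
def model(x,k=4):
    # dark outline ring only: sample mean along outer frame line
    th=x[2];e1=np.array([np.cos(th),np.sin(th)]);e2=np.array([-np.sin(th),np.cos(th)]);tt=np.linspace(-1,1,60)
    L,w=x[3]/2,x[4]/2
    q=np.r_[np.c_[tt*L,tt*0+w],np.c_[tt*L,tt*0-w],np.c_[tt*0+L,tt*w],np.c_[tt*0-L,tt*w]]
    P=np.c_[x[:2]+q[:,:1]*e1+q[:,1:]*e2,np.full(len(q),100.)];uv=pix(I,P).astype(np.float32)
    return cv2.remap(p.astype(np.float32),uv[None,:,0],uv[None,:,1],cv2.INTER_CUBIC)[0].mean()
from scipy.optimize import minimize
for n in('side','top'):
    p=cv2.imread(f'pics/{n}0.png')[...,::-1].max(-1).astype(float);I=load(n)
    r=min((minimize(model,[526.8+dx,-9.6+dy,a,40,22],method='Nelder-Mead',options=dict(initial_simplex=np.array([526.8+dx,-9.6+dy,a,40,22])+np.vstack([np.zeros(5),np.diag([2,2,.03,2,2])]),maxiter=2000)) for dx in(-1.5,1.5) for dy in(-1.5,1.5)),key=lambda r:r.fun)
    print(n,r.x,np.degrees(r.x[2]),r.fun)
E
```

```text
frame outer 43x25 [[270.60003420055864, 322.8184648637088], [508.9397709508745, 379.1892408568927], [548.7573272057296, 278.50749710931126], [314.77804262693553, 224.48418633617905]]
slot [[310.51425652784985, 307.90376095656654], [487.15633071937816, 349.45964378819554], [509.7718819292106, 293.2528138878257], [334.9468024314825, 252.675046815626]]
cassette [[318.2240411520155, 288.0414126036885], [484.76007016187, 327.0331707653551], [504.30140576397093, 278.74929075021925], [339.244093780855, 240.55052518773408]] [526.6  -7.8 167.8]
side [527.   -8.9  -0.2  40.6  21.7] -12.734990245030348 47.13515853881836
top [527.9  -5.3  -0.2  40.5  12.5] -14.228445677054475 41.26400375366211
```

The green window's margin and the blue band match the projected pose. The bright strip below the cassette is the inside of the slot. I'll shift 0.6 / 1.4 mm and lower gently.

Emit:
{"fn": "send_rows", "kwargs": {"commands": [[0,0.1,0,0.06,0.14,0,0],[0,0.1,0,0.06,0.14,0,0],[0,0.1,0,0.06,0.14,0.3,0],[0,0.1,0,0.06,0.14,0.4,0],[0,0.1,0,0.06,0.14,0.4,0]]}}

```text
clock: 10.15
position: [526.9, -9.3, 164.0]
orientation: [0.994, -0.113, 0.0, -0.001]
force: [-0.6, -0.5, -0.5]
finger_gap: 11.7
grip_force: 29.6
```

Emit:
{"fn": "send_rows", "kwargs": {"commands": [[0,0,0,0,0,0.1,0],[0,0,0,0,0,0.2,0],[0,0,0,0,0,0.3,0],[0,0,0,0,0,0.4,0],[0,0,0,0,0,0.4,0]]}}

```text
clock: 10.65
position: [527.0, -9.3, 160.0]
orientation: [0.994, -0.113, 0.0, -0.001]
force: [-0.4, 0.3, -0.8]
finger_gap: 11.6
grip_force: 29.6
```

Emit:
{"fn": "send_rows", "kwargs": {"commands": [[0,0,0,0,0,0.1,0],[0,0,0,0,0,0.2,0],[0,0,0,0,0,0.3,0],[0,0,0,0,0,0.4,0],[0,0,0,0,0,0.4,0]]}}

```text
clock: 11.15
position: [527.0, -9.3, 156.0]
orientation: [0.994, -0.113, 0.0, -0.001]
force: [-1.3, 0.7, -1.4]
finger_gap: 11.7
grip_force: 29.6
```

Emit:
{"fn": "send_rows", "kwargs": {"commands": [[0,0,0,0,0,0.3,0],[0,0,0,0,0,0.6,0],[0,0,0,0,0,0.9,0],[0,0,0,0,0,1.2,0],[0,0,0,0,0,1.2,0]]}}

```text
clock: 11.65
position: [526.7, -9.2, 143.6]
orientation: [0.994, -0.113, -0.0, -0.001]
force: [-0.7, -0.2, -0.7]
finger_gap: 11.6
grip_force: 29.5
```

Emit:
{"fn": "send_rows", "kwargs": {"commands": [[0,0,0,0,0,0.6,0],[0,0,0,0,0,1.2,0],[0,0,0,0,0,1.8,0],[0,0,0,0,0,2.4,0],[0,0,0,0,0,2.6,0]]}}

```text
clock: 12.15
position: [526.5, -9.1, 117.2]
orientation: [0.994, -0.113, -0.0, -0.001]
force: [-0.6, -0.0, -1.3]
finger_gap: 11.6
grip_force: 29.5
```

Emit:
{"fn": "send_rows", "kwargs": {"commands": [[0,0,0,0,0,0,0],[0,0,0,0,0,0,0],[0,0,0,0,0,0,0]]}}

```text
clock: 12.45
position: [527.4, -9.2, 118.5]
orientation: [0.994, -0.113, 0.001, -0.001]
force: [0.5, -0.5, -1.5]
finger_gap: 12.0
grip_force: 29.5
```

```bash
python3 - <<'E'
from h import *
c=shot('side');goal(526.9,-9.3,117.6,77)
p=cv2.resize(c['pixels'][187:277,283:383],None,fx=6,fy=6,interpolation=cv2.INTER_CUBIC)
p=np.clip(p.astype(float)*1.6,0,255).astype(np.uint8);save('s5',p)
E
```

```text
clock 12.5 pos [527.4  -9.2 118.6] turn [-0.14 -0.08 -0.02] shift cm [-0.051  0.019  0.098] F [-0.  -0.4 -1.5] gap 11.9 grip 29.5 j [ 0.18  0.37 -0.25  1.73  0.1   1.05 -1.9 ]
```

View pics/s5.png

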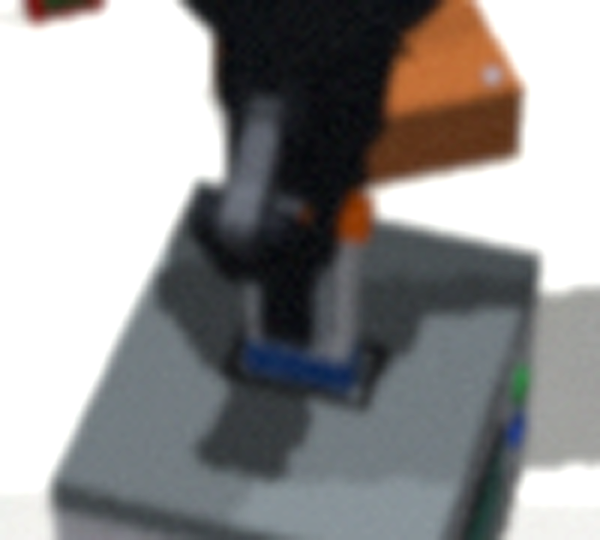

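The crop shows the cassette in the slot with the mouth inside the blue band (about (248,333)). The fingers hold it, the cap is on, and contact force is near zero. Handing in.

```bash
python3 -c "
from h import *
print(arm.close_job())"
```

```text
the job is handed in; nothing more can be done
None
```

I pushed the cap home in the stand and handed in with the white cassette held upright in the reader's slot, the mouth within its blue band and almost no force on the tool; the bystanders were never touched. The hand-in returned no verdict.

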